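# Wind the glue press shut on a dowelled wooden house

### The job

The glued house under the press still stands open at its joint. Fit the loose crank fully home on the square end of the press screw without hammering it on, then wind it round clockwise until the two halves are closed tight and the press holds them firmly: the crank turns clearly stiffer, but do not force it and crush the soft wood. Let go, leave the crank on the screw, and leave everything else on the table where it is.

Things in the scene. Friction and masses are not known exactly. Their poses are not given: they have to be found in the camera images.
- press: Green bench glue press, fixed: base 200 mm wide (its y), 160 deep (its x), two steel columns, a crossbar 200 mm along y, 46 along x, its top (with a brass nut) 162 mm above the table; the upright screw through its middle stands up to 230 mm high: do not knock it, it turns easily. Origin: centre of the underside, on the screw's axis; z up.
- screw_seat (a point): Middle of the top of the collar (26 mm across) below the screw's square end; the crank's underside rests here when fully home. Turns and sinks with the screw, 12 mm per clockwise turn (from above); z up, x and y square to the flats. Square: 16 mm across flats, 26 tall, 1 mm chamfer on top. Starts at any angle, 198 to 204 mm above the table. The screw's foot is 98 mm below.
- crank: Loose steel crank, about 0.45 kg, standing on its hub. Hub: block 30 x 30 mm, 40 tall, sides along x and y; square hole from below 17.2 mm wide, 28 deep, sides along x and y, which fits the screw in four positions. Origin: middle of the hub's underside, z up. Grip the hub across its faces that look along y, mostly below the arm. Balanced about the hub; 5 degrees of play on the screw.
- crank_handle (a point): Middle of the red handle, 70 mm along the crank's x from the hub's axis, 67 mm above the hub's underside: upright, round, 22 mm thick, 48 tall, spins freely on its pin. A 20 mm wide arm (29 to 39 mm above the hub's underside) joins it to the hub; an arm to -x carries a counterweight 30 mm across at 48 mm.
- crank_hub_top (a point): Middle of the hub's top, 40 mm above the crank's origin. Feel, along the handle's circle: stopped and held after small slow steps the crank pushes back 0 N while the screw is free, 2.5 to 5.5 N when the work is held firmly, above 7 N it is being crushed; while turning slowly: 1.5 N free, 6 to 11 N firm, crushed above 14 N. From shut to firm is about 20 to 60 degrees.
- work: The wooden house lying flat under the press, 104 x 64 mm, of two 18 mm boards one above the other joined by dowels; origin: centre of its underside, z up, gable to +x. It lies on a scrap sheet in the press, 2 to 6 mm above the steel base (which is 20 mm above the table).
- work_top (a point): Middle of the upper face of the upper board: 36 mm above the work's origin when the joint is shut; at the start it stands 3 to 7 mm proud on its tight dowels (25 N pushes it in).
- button (a point): Middle of the steel button (40 mm across) on top of the cork-lined pressing block that lies on the upper board, under the screw's foot: 18 mm above work_top. The screw's foot comes down on it.
- paint_jar: Bystander: clear paint jar with blue label and white cap, 60 mm across, 75 mm tall; it and the crank may be on either side of the press. Origin: centre of its underside.
- glue_bottle: Bystander: white bottle with yellow label, 56 mm across, 160 mm tall. Origin: centre of its underside.
- spare_half: Bystander: a single house-shaped board 104 x 64 x 18 mm lying on the table. Origin: centre of its underside.
- brush: Bystander: paint brush lying on the table behind the press, about 200 mm long.
- dryer_lilac: Bystander: lilac hand dryer, about 190 x 150 mm, lying on the table. Origin under the barrel.
- glue_gun: Bystander: black and orange glue gun, about 180 x 140 mm, lying on the table.
- houses: Bystander: three painted wooden houses on a round board 160 mm across, 130 mm tall. Origin: centre of its underside.

How it is judged (in metres and radians):
On the way, in this order (a step that is already met when the one before it is completed fails the run):
1. the crank sits fully home on the square of the screw (z of crank in the frame of screw_seat between -0.003 and 0.003 m and horizontal distance between crank and screw_seat below 0.003 m and angle between crank's own z axis and vertical below 0.1 rad), for 0.2 s.
2. the joint of the house is shut under the screw (z of work_top in the frame of work below 0.037 m and contact force between press and work above 50 N), for 0.2 s.
At the end, for the whole second after the job is handed in: The joint is shut (top of the upper board within 1 mm of 36 mm above the work's underside), the screw presses the work with 50 to 190 N, the work is within 12 mm of its start, and the crank rests on the screw within 4 mm of home, upright within 0.1 rad, still and let go (all of step 2 and contact force between press and work below 190 N and z of crank in the frame of screw_seat below 0.004 m and horizontal distance between crank and screw_seat below 0.004 m and angle between crank's own z axis and vertical below 0.1 rad and linear speed of crank below 0.02 m/s and angular speed of crank below 0.2 rad/s and distance of work from where it was at the start of the episode below 0.012 m); the robot touches nothing.
It fails at once if the crank is pushed on the screw or the press with more than 40 N before it is home (z of crank in the frame of screw_seat above 0.005 m and contact force between crank and press above 40 N).
It fails at once if the screw presses the work with more than 230 N (contact force between press and work above 230 N).
It fails at once if a bystander is moved more than 30 mm (distance of any of paint_jar, glue_bottle, spare_half, brush, dryer_lilac, glue_gun, houses from where it was at the start of the episode above 0.03 m).
It also fails if it takes over 72 s, if anything falls off the work surface, if the arm or the gripper's body presses on something with over 40 N, if the wrist force passes 120 N, or if a joint passes its speed limit or range.

### The arm

A 6-joint arm with a two-finger parallel gripper is mounted at the origin on the work surface. World frame = base frame: x ahead of the robot, y to its left, z up, the work surface at z = 0. Lengths are in mm, angles in rad, forces in N, time in s.
With the tool pointing down it reaches from about 375 to 900 mm from the base axis. Payload 3.1 kg.
Tool frame: the origin (TCP) lies midway between the tips of the shut fingers; the grasp point (between the pads) lies 19 mm behind it (env.hold_point_z is the x of the grasp point in the tool frame, in mm); x points along the fingers, y is the direction in which the jaws open and shut, and the axes are right-handed (so a half turn about x gives the same grasp; the last joint's range is limited). The gripper opens to 87 mm and grips with 3 to 60 N. Pads are 19 mm wide; open, the fingers measure 117 mm over their backs; the gripper's body (75 mm by 190 mm) begins 51 mm behind the grasp point.
Start: joints at [-1.341, 0.527, 1.433, -0, 1.181, -0.178], TCP at [247.889, -573.714, 222.548] pointing down, gripper open.
Joint ranges: [-3.08, 3.08], [-0.75, 2.2], [0.22, 2.44], [-1.43, 4.57], [0, 2.65], [-2.85, 2.85]. Speed limits (rad/s): [2.79, 2.79, 3.14, 3.14, 3.14, 3.14].

### API

Orientations are given as a 3x3 rotation matrix whose columns are the frame's x, y, z axes.
In Python, from plant import sensors, eyes, workorder, nets, env gives the robot as it stands.
- The arm moves only by the tool send_rows, never from a script. Its argument "motion" is a list of rows, each an object of numbers: "claw": the closure, from -1 (fully open) to 1 (shut); "tx", "ty", "tz": the shift along the tool's x, y, z in cm; "wx", "wy", "wz": the turn, a rotation vector about the tool's x, y, z in degrees. A call has 1 to 5 rows; each row is the pose to reach, as a shift and turn from the pose commanded when the call began, along the tool's axes at that moment; what a row does not reach only later rows make up. A row lasts 1/8 s, in which the tool goes at most 62.5 mm and 10.7 degrees, less where a joint would pass 70% of its speed; a pose out of reach is approached as far as the arm can. A call with a gripper value outside its range is refused whole. The fingers move at their own pace and stop on an object; "force" is the grip in N (left out, the last holds). Time passes only in rows, so rows that repeat a pose let the fingers close. It gives the time, the measured TCP pose, the force and the opening at its end, in the units of the state.
- sensors.state(): the state, without advancing time (a new reading comes with each control period).
- eyes.snapshot(name): name is "scene" or "top" or "wrist"; returns a dict with "pixels" (420x560x3 uint8, red, green, blue), "range_z" (420x560 float32, mm along the optical axis (not along the pixel's ray), 0 where there is no reading), "fx", "fy", "cx", "cy" (pixels), "k1" (the pictures are not rectified: a ray, as slopes to the right and down, at radius r is drawn at 1 + k1 r^2 times it, then the intrinsics apply), "world_from_camera" (4x4, takes a point from camera to world coordinates). Camera axes: x right, y down, z forward; pixel columns grow to the right and rows downward; lengths in mm; the calibration is good to about 2 mm. A picture is of the moment at which its call begins.
- workorder.hand_in(): hands the job in, once; it reports no verdict.
Trained networks look in the newest picture that a camera, given by its name, has taken for a name from the list of things; names that differ only in an ending like _2 or _b are one class to them, and where a whole thing is asked for, a point or a joint stands for the part that bears it (a point fixed in the world has none). Each returns a list of dicts, best first, with "conf" (0 to 1); they miss things now and then, are a little off and sometimes report something else, mostly with a low value. They report only what shows in the picture. A call takes as long as a camera call.
- nets.boxes_of(query, camera): "location" ([x, y, z] in mm, in the coordinates of the camera as it stood for that picture, good to about 4 mm: the middle of the surface that is visible of it).
- nets.cut_out(query, camera): "region" (420x560 bool, what is visible of it).
- nets.tip_of(query, camera): "location" ([x, y, z] in mm, in the coordinates of the camera as it stood for that picture, good to about 4 mm: a listed point, or the origin of a listed thing).
The state is a dict: "time_s": time; "joint_positions": joint angles; "qvel": joint speeds; "tau": joint torques, N m; "ee_pos": TCP position; "tcp_rot": TCP orientation; "ft_force": force on the tool from outside, world axes, zero at the start; "ft_torque": the same for the moment, N m; "finger_gap": opening from 0.0 (shut) to 1.0 (fully open).
Only numpy, scipy, OpenCV 4.12 (cv2) and the standard library are available. Lean on these libraries where they do the work, as an engineer would, in place of code of your own. Each camera call takes 0.05 s, during which the arm holds its last target. There are 200 camera calls.

## Working session

There is one attempt and no reset: what is moved stays moved. The work goes in short steps, Python scripts to look and compute and a tool call to move; the robot and the scene stay as the last step left them, time stands still between calls to the robot, and variables do not carry over. Pictures are saved under pics/ and viewed, about 8 in all and at most 12, crops included, and the job is handed in when it is done.

Besides the shell and the picture viewer there is one more tool, called after "Emit:" as name(argument=value, ...), one argument or row to a line, values as JSON. send_rows: Moves the arm, as the interface text tells. Its arguments: {"type":"object","properties":{"motion":{"type":"array","items":{"type":"object","properties":{"claw":{"type":"number"},"tx":{"type":"number"},"ty":{"type":"number"},"tz":{"type":"number"},"wx":{"type":"number"},"wy":{"type":"number"},"wz":{"type":"number"}}}},"force":{"type":"number"}},"required":["motion"]}

```bash
mkdir -p pics; ls; cat > h.py <<'E'
import numpy as np, cv2
from plant import sensors, eyes, workorder, nets, env
def snap(cam,name=None):
    s=eyes.snapshot(cam)
    if name: cv2.imwrite(f'pics/{name}.png',s['pixels'][:,:,::-1])
    return s
def w(s,p): 
    M=np.array(s['world_from_camera']); return M[:3,:3]@np.array(p)+M[:3,3]
def cloud(s):
    h,wd=s['range_z'].shape; u,v=np.meshgrid(np.arange(wd),np.arange(h))
    K=np.array([[s['fx'],0,s['cx']],[0,s['fy'],s['cy']],[0,0,1]])
    pts=np.stack([u,v],-1).reshape(-1,1,2).astype(float)
    n=cv2.undistortPoints(pts,K,np.array([s['k1'],0,0,0.])).reshape(h,wd,2)
    z=s['range_z'][...,None]
    P=np.concatenate([n*z,z],-1); M=np.array(s['world_from_camera'])
    return P@M[:3,:3].T+M[:3,3]
E
python3 - <<'E'
from h import *
for c in ['scene','top']:
    s=snap(c,c+'0')
    print(c,np.array(s['world_from_camera']).round(2).tolist(),s['fx'],s['k1'])
    for q in ['press','screw_seat','crank','crank_handle','crank_hub_top','work_top','button','work','paint_jar','glue_bottle','spare_half','dryer_lilac','houses','glue_gun','brush']:
        print(q,[(round(d['conf'],2),w(s,d['location']).round(0).tolist()) for d in nets.tip_of(q,c)[:2]])
st=sensors.state(); print({k:np.round(v,3).tolist() for k,v in st.items()}, env.hold_point_z)
a=cv2.imread('pics/scene0.png');b=cv2.imread('pics/top0.png')
E
```

```text
pics
scene [[-0.66, 0.53, -0.54, 1274.83], [0.75, 0.45, -0.48, 632.99], [-0.01, -0.72, -0.69, 1033.84], [0.0, 0.0, 0.0, 1.0]] 431.44390276015844 -0.023562079904598108
press [(0.83, [561.0, 15.0, -3.0]), (0.58, [768.0, -6.0, 1.0])]
screw_seat [(0.69, [562.0, 9.0, 203.0]), (0.55, [485.0, -290.0, -4.0])]
crank [(0.72, [489.0, 305.0, -4.0])]
crank_handle [(0.84, [554.0, 327.0, 68.0])]
crank_hub_top [(0.82, [490.0, 307.0, 39.0]), (0.64, [575.0, 534.0, -3.0])]
work_top [(0.87, [571.0, 9.0, 61.0]), (0.24, [575.0, 532.0, 1.0])]
button [(0.57, [561.0, 11.0, 77.0])]
work [(0.73, [567.0, 6.0, 22.0]), (0.2, [560.0, 8.0, 202.0])]
paint_jar [(0.8, [486.0, -291.0, -1.0])]
glue_bottle [(0.77, [740.0, 234.0, 3.0])]
spare_half [(0.67, [371.0, 55.0, 0.0]), (0.29, [486.0, -292.0, -5.0])]
dryer_lilac [(0.91, [574.0, 533.0, -3.0])]
houses [(0.59, [753.0, -249.0, 0.0])]
glue_gun [(0.61, [572.0, -547.0, 1.0])]
brush [(0.59, [771.0, -8.0, 4.0])]
top [[-0.0, -0.98, 0.2, 286.64], [-1.0, 0.01, 0.0, -5.82], [-0.0, -0.2, -0.98, 1588.95], [0.0, 0.0, 0.0, 1.0]] 493.75649290030793 -0.10719252202447037
press [(0.59, 
[... 436 characters left out ...]
e [(0.93, [734.0, 231.0, -0.0]), (0.16, [369.0, 56.0, -3.0])]
spare_half [(0.88, [372.0, 56.0, -2.0]), (0.73, [735.0, 227.0, -3.0])]
dryer_lilac [(0.75, [579.0, 532.0, -1.0])]
houses [(0.86, [752.0, -247.0, 2.0])]
glue_gun [(0.64, [576.0, -545.0, -2.0])]
brush [(0.83, [776.0, -10.0, -3.0])]
{'time_s': 1.6, 'joint_positions': [-1.342, 0.528, 1.433, 0.0, 1.181, -0.178], 'qvel': [0.001, 0.0, 0.002, -0.001, 0.001, 0.0], 'tau': [0.0, -44.0, -17.698, 0.063, 0.051, -0.0], 'ee_pos': [247.876, -573.706, 222.54], 'tcp_rot': [[-0.0, 0.397, -0.918], [0.0, -0.918, -0.397], [-1.0, -0.0, -0.0]], 'ft_force': [-0.013, -0.566, 0.772], 'ft_torque': [0.03, 0.065, 0.022], 'finger_gap': 1.001} -18.700000000000003
```

View pics/scene0.png

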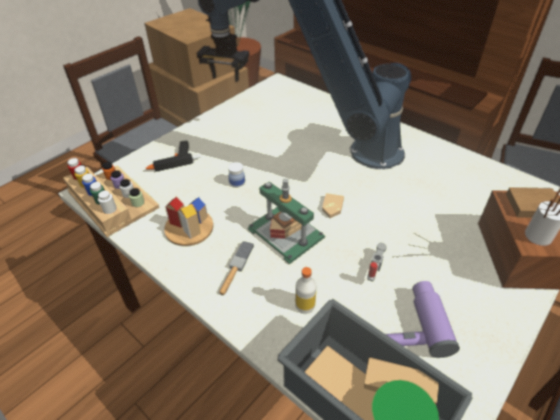

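View pics/top0.png

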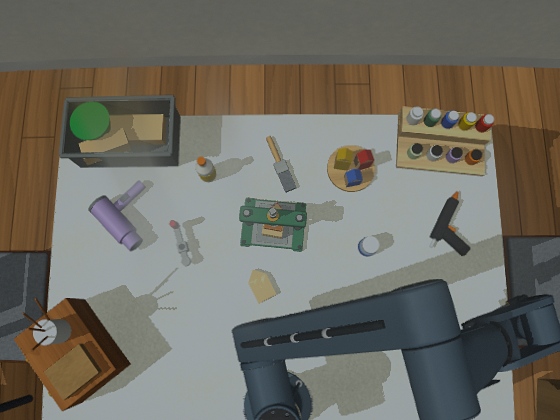

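```bash
cat >> h.py <<'E'
def yawR(d):
    a=np.radians(d);c,s=np.cos(a),np.sin(a)
    return np.array([[0,-s,c],[0,c,s],[-1,0,0.]])   # tool x down, z at yaw d
def plan(p,yaw,p0=None,R0=None):
    st=sensors.state(); 
    p0=np.array(st['ee_pos']) if p0 is None else np.array(p0); R0=np.array(st['tcp_rot']) if R0 is None else R0
    from scipy.spatial.transform import Rotation as Ro
    d=R0.T@(np.array(p)-p0)/10; r=Ro.from_matrix(R0.T@yawR(yaw)).as_rotvec(degrees=True)
    print('t',d.round(2),'w',r.round(2),'len',np.linalg.norm(d).round(1))
E
python3 - <<'E'
from h import *
s=snap('wrist')
st=sensors.state();R=np.array(st['tcp_rot']);M=np.array(s['world_from_camera'])
print((R.T@M[:3,:3]).round(3),R.T@(M[:3,3]-st['ee_pos']),s['fx'])
plan([300,-290,380],-156.6); plan([470,10,400],-156.6)
plan([489,303,250],-161.5,[470,10,400],yawR(-156.6))
E
```

```text
[[ 0.001 -0.284  0.959]
 [ 1.    -0.    -0.001]
 [ 0.     0.959  0.284]] [-162.23747404    0.69301349  -78.85334077] 324.0361741998714
t [-15.75 -23.98 -16.04] w [-0.03 -0.    0.  ] len 32.9
t [-17.74 -44.78 -43.54] w [-0.03 -0.    0.  ] len 64.9
t [ 15.   -26.14 -13.38] w [4.9 0.  0. ] len 33.0
```

```bash
python3 - <<'E'
from h import *
plan([470,10,275],-160)
E
```

```text
t [ -5.24 -44.78 -43.54] w [ 3.37 -0.    0.  ] len 62.7
```

Emit:
send_rows(
  motion=[
    {"claw": -1, "tx": -5.2, "ty": -22.4, "tz": -21.8, "wx": 1.7},
    {"claw": -1, "tx": -5.2, "ty": -22.4, "tz": -21.8, "wx": 1.7},
    {"claw": -1, "tx": -5.2, "ty": -22.4, "tz": -21.8, "wx": 1.7},
    {"claw": -1, "tx": -5.2, "ty": -22.4, "tz": -21.8, "wx": 1.7},
    {"claw": -1, "tx": -5.2, "ty": -22.4, "tz": -21.8, "wx": 1.7},
  ],
)

```text
validation failed for argument at $.mo...
```

```bash
python3 - <<'E'
from h import *
st=sensors.state();print(st['ee_pos'],st['time_s'])
plan([470,10,275],-160)
E
```

```text
[ 247.89725959 -573.71198102  222.53220179] 1.65
t [ -5.24 -44.78 -43.54] w [ 3.37 -0.    0.  ] len 62.7
```

Emit:
send_rows(
  motion=[
    {"claw": -1, "tx": -5.2, "ty": -22.4, "tz": -21.8, "wx": 1.7, "wy": 0, "wz": 0},
    {"claw": -1, "tx": -5.2, "ty": -22.4, "tz": -21.8, "wx": 1.7, "wy": 0, "wz": 0},
    {"claw": -1, "tx": -5.2, "ty": -22.4, "tz": -21.8, "wx": 1.7, "wy": 0, "wz": 0},
    {"claw": -1, "tx": -5.2, "ty": -22.4, "tz": -21.8, "wx": 1.7, "wy": 0, "wz": 0},
    {"claw": -1, "tx": -5.2, "ty": -22.4, "tz": -21.8, "wx": 1.7, "wy": 0, "wz": 0},
  ],
)

```text
time_s: 2.28
ee_pos: [358.2, -283.9, 274.4]
tcp_rot: [[0.001, 0.369, -0.93], [-0.001, -0.93, -0.369], [-1.0, 0.001, -0.001]]
ft_force: [1.0, -0.5, 0.1]
finger_gap: 1.0
```

```bash
python3 - <<'E'
from h import *
st=sensors.state();print(st['ee_pos'],st['time_s'])
plan([470,10,275],-160)
E
```

```text
[ 358.1679956  -283.93505929  274.39804154] 2.275
t [ -0.07 -23.2  -21.23] w [ 1.63 -0.03 -0.05] len 31.4
```

Emit:
send_rows(
  motion=[
    {"claw": -1, "tx": 0, "ty": -23.2, "tz": -21.2, "wx": 1.6, "wy": 0, "wz": 0},
    {"claw": -1, "tx": 0, "ty": -23.2, "tz": -21.2, "wx": 1.6, "wy": 0, "wz": 0},
    {"claw": -1, "tx": 0, "ty": -23.2, "tz": -21.2, "wx": 1.6, "wy": 0, "wz": 0},
    {"claw": -1, "tx": 0, "ty": -23.2, "tz": -21.2, "wx": 1.6, "wy": 0, "wz": 0},
    {"claw": -1, "tx": 0, "ty": -23.2, "tz": -21.2, "wx": 1.6, "wy": 0, "wz": 0},
  ],
)

```text
time_s: 2.9
ee_pos: [469.1, 8.5, 274.3]
tcp_rot: [[0.001, 0.343, -0.939], [-0.001, -0.939, -0.343], [-1.0, 0.001, -0.001]]
ft_force: [1.3, -1.2, -0.0]
finger_gap: 1.004
```

Emit:
send_rows(
  motion=[
    {"claw": -1, "tx": 0, "ty": 0, "tz": 0, "wx": 0, "wy": 0, "wz": 0},
    {"claw": -1, "tx": 0, "ty": 0, "tz": 0, "wx": 0, "wy": 0, "wz": 0},
  ],
)

```text
time_s: 3.15
ee_pos: [468.2, 6.5, 273.8]
tcp_rot: [[-0.0, 0.344, -0.939], [-0.001, -0.939, -0.344], [-1.0, 0.001, 0.0]]
ft_force: [0.2, -0.2, -0.1]
finger_gap: 1.001
```

```bash
python3 - <<'E'
from h import *
st=sensors.state();print(st['ee_pos'],st['time_s'])
s=snap('wrist'); C=cloud(s)
np.savez('w1.npz',C=C,px=s['pixels'])
for q in ['screw_seat','press','button','work_top']:
    print(q,[(round(d['conf'],2),w(s,d['location']).round(1).tolist()) for d in nets.tip_of(q,'wrist')[:2]])
near=(np.hypot(C[...,0]-564,C[...,1]-10)<25)
top=near&(C[...,2]>215)
P=C[top]; print(len(P),P.mean(0),P[:,2].min(),P[:,2].max())
m=top.astype(np.uint8); v,u=np.where(top); print(u.min(),u.max(),v.min(),v.max())
hi=P[P[:,2]>np.percentile(P[:,2],60)-3]
print(hi.mean(0),len(hi),cv2.minAreaRect(hi[:,:2].astype(np.float32)))
u0,v0=int(u.mean()),int(v.mean())
c=s['pixels'][max(0,v0-60):v0+60,max(0,u0-80):u0+80,::-1]
cv2.imwrite('pics/w1.png',cv2.resize(c,None,fx=5,fy=5,interpolation=cv2.INTER_CUBIC))
E
```

```text
[468.17587847   6.52171668 273.82331477] 3.15
screw_seat [(0.85, [566.1, 9.4, 202.2])]
press [(0.66, [565.3, 9.8, 1.2])]
button []
work_top []
760 [565.04800911  11.12768452 227.85641243] 215.93825904917844 230.71651282543462
310 341 76 107
[565.29357643  10.75517528 228.2825566 ] 717 ((565.40625, 10.62264347076416), (15.873005867004395, 16.39101791381836), 34.59983825683594)
```

View pics/w1.png

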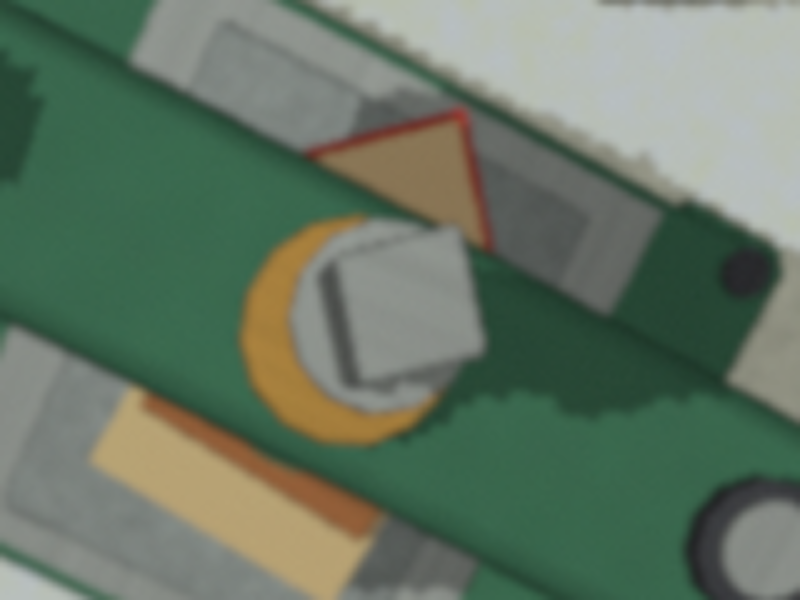

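Emit:
send_rows(
  motion=[
    {"claw": -1, "tx": 0, "ty": -13.7, "tz": -6.3, "wx": -53, "wy": 0, "wz": 0},
    {"claw": -1, "tx": 0, "ty": -13.7, "tz": -6.3, "wx": -53, "wy": 0, "wz": 0},
    {"claw": -1, "tx": 0, "ty": -13.7, "tz": -6.3, "wx": -53, "wy": 0, "wz": 0},
    {"claw": -1, "tx": 0, "ty": -13.7, "tz": -6.3, "wx": -53, "wy": 0, "wz": 0},
    {"claw": -1, "tx": 0, "ty": -13.7, "tz": -6.3, "wx": -53, "wy": 0, "wz": 0},
  ],
)

```text
time_s: 4.03
ee_pos: [480.7, 156.3, 273.8]
tcp_rot: [[-0.0, 0.958, -0.287], [-0.0, -0.287, -0.958], [-1.0, -0.0, 0.0]]
ft_force: [0.3, -0.3, -0.5]
finger_gap: 0.999
```

```bash
python3 - <<'E'
from h import *
st=sensors.state();print(st['joint_positions'])
plan([489,303,200],18.5)
E
```

```text
[ 9.30497894e-02  3.03302969e-01  1.66279601e+00 -1.36522267e-04
  1.17573268e+00  3.83709833e-01]
t [  7.37  -3.4  -14.3 ] w [-1.2515e+02 -0.0000e+00  2.0000e-02] len 16.4
```

Emit:
send_rows(
  motion=[
    {"claw": -1, "tx": 7.4, "ty": -3.4, "tz": -14.3, "wx": -53, "wy": 0, "wz": 0},
    {"claw": -1, "tx": 7.4, "ty": -3.4, "tz": -14.3, "wx": -53, "wy": 0, "wz": 0},
    {"claw": -1, "tx": 7.4, "ty": -3.4, "tz": -14.3, "wx": -53, "wy": 0, "wz": 0},
    {"claw": -1, "tx": 7.4, "ty": -3.4, "tz": -14.3, "wx": -53, "wy": 0, "wz": 0},
    {"claw": -1, "tx": 7.4, "ty": -3.4, "tz": -14.3, "wx": -53, "wy": 0, "wz": 0},
  ],
)

```text
time_s: 4.65
ee_pos: [489.9, 303.0, 199.1]
tcp_rot: [[-0.001, 0.805, 0.593], [-0.001, 0.593, -0.805], [-1.0, -0.001, -0.0]]
ft_force: [0.5, 0.5, 0.6]
finger_gap: 1.002
```

Emit:
send_rows(
  motion=[
    {"claw": -1, "tx": 0, "ty": 0, "tz": 0, "wx": -53, "wy": 0, "wz": 0},
    {"claw": -1, "tx": 0, "ty": 0, "tz": 0, "wx": -53, "wy": 0, "wz": 0},
    {"claw": -1, "tx": 0, "ty": 0, "tz": 0, "wx": -53, "wy": 0, "wz": 0},
    {"claw": -1, "tx": 0, "ty": 0, "tz": 0, "wx": -53, "wy": 0, "wz": 0},
    {"claw": -1, "tx": 0, "ty": 0, "tz": 0, "wx": -53, "wy": 0, "wz": 0},
  ],
)

```text
time_s: 5.28
ee_pos: [490.4, 302.3, 199.8]
tcp_rot: [[-0.0, 0.013, 1.0], [-0.0, 1.0, -0.013], [-1.0, -0.0, -0.0]]
ft_force: [-0.0, 0.1, -0.1]
finger_gap: 0.998
```

Emit:
send_rows(
  motion=[
    {"claw": -1, "tx": 0, "ty": 0, "tz": 0, "wx": -19, "wy": 0, "wz": 0},
    {"claw": -1, "tx": 0, "ty": 0, "tz": 0, "wx": -19, "wy": 0, "wz": 0},
    {"claw": -1, "tx": 0, "ty": 0, "tz": 0, "wx": -19, "wy": 0, "wz": 0},
  ],
)

```text
time_s: 5.65
ee_pos: [490.3, 302.5, 199.8]
tcp_rot: [[-0.0, -0.307, 0.952], [-0.0, 0.952, 0.307], [-1.0, -0.0, -0.0]]
ft_force: [0.0, -0.0, -0.0]
finger_gap: 1.0
```

```bash
python3 - <<'E'
from h import *
st=sensors.state();print(st['ee_pos'],st['time_s'],st['joint_positions'])
s=snap('wrist','w2'); C=cloud(s)
np.savez('w2.npz',C=C,px=s['pixels'])
for q in ['crank','crank_handle','crank_hub_top']:
    print(q,[(round(d['conf'],2),w(s,d['location']).round(1).tolist()) for d in nets.tip_of(q,'wrist')[:2]])
near=np.hypot(C[...,0]-489,C[...,1]-303)<110
for lo,hi in [(37,44),(60,100)]:
    P=C[near&(C[...,2]>lo)&(C[...,2]<hi)]; print(len(P),P.mean(0) if len(P) else '')
    if len(P)>9: print(cv2.minAreaRect(P[:,:2].astype(np.float32)), np.percentile(P[:,2],[5,50,95]))
E
```

```text
[490.25568375 302.47325893 199.80163454] 5.65 [ 3.58918940e-01  4.89190683e-01  1.58177423e+00 -3.55712598e-05
  1.07077022e+00 -1.52340495e+00]
crank [(0.95, [488.3, 304.7, 0.7])]
crank_handle [(0.9, [562.9, 324.0, 65.8])]
crank_hub_top [(0.6, [486.5, 307.5, 41.9])]
2647 [485.18910357 300.51504759  40.24532282]
((493.9390563964844, 303.3554992675781), (134.43325805664062, 28.97748374938965), 17.469219207763672) [37.84674688 39.9973031  42.86199265]
603 [551.79305724 321.62196852  82.32611086]
((554.6431274414062, 322.47265625), (20.052001953125, 21.839141845703125), 22.534944534301758) [63.49464366 87.41186126 89.83027906]
```

View pics/w2.png

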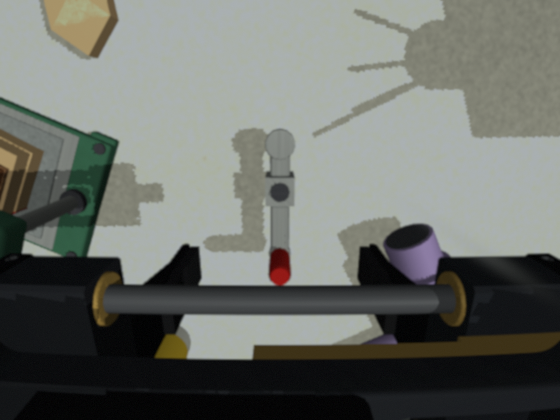

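```bash
cat >> h.py <<'E'
def tool(P,st):
    return (np.asarray(P)-np.array(st['ee_pos']))@np.array(st['tcp_rot'])
E
python3 - <<'E'
from h import *
st=sensors.state()
C=np.load('w2.npz')['C']; T=tool(C,st)   # x depth below tcp, y jaw, z along crank
near=np.hypot(C[...,0]-489,C[...,1]-303)<90
m=near&(C[...,2]>36)&(C[...,2]<46)
T2=T[m][:,1:]  # y,z
for z in range(-66,76,6):
    q=T2[(T2[:,1]>=z)&(T2[:,1]<z+6)]
    if len(q): print(z, len(q), q[:,0].min().round(1),q[:,0].max().round(1), q[:,0].mean().round(1))
hub=T2[(abs(T2[:,0]-np.median(T2[:,0]))>12)&(abs(T2[:,1])<22)]
print('hub z',np.percentile(hub[:,1],[1,5,50,95,99]))
plan([489,303,60],17.5)
E
```

```text
-66 48 -8.8 7.8 -0.7
-60 141 -12.7 11.6 -0.8
-54 200 -14.7 13.7 -0.4
-48 174 -14.8 13.7 -0.6
-42 126 -12.8 10.8 -0.9
-36 115 -10.1 9.0 -0.7
-30 109 -10.1 9.0 -0.7
-24 103 -10.2 8.0 -1.2
-18 156 -15.3 13.1 -1.2
-12 184 -15.3 13.1 -1.3
-6 165 -15.4 13.2 -1.0
0 162 -15.5 13.2 -1.0
6 153 -15.6 13.3 -1.2
12 118 -15.6 13.4 -1.1
18 102 -10.6 8.3 -1.3
24 103 -10.7 8.3 -1.1
30 103 -10.7 8.4 -1.4
36 101 -10.8 8.4 -1.1
42 100 -10.8 8.4 -1.2
48 96 -10.9 8.5 -1.0
54 99 -11.0 8.5 -1.5
60 51 -12.1 9.6 -1.2
66 11 -13.2 9.6 -2.4
hub z [-16.07009046 -15.09975944  -1.60717155  12.16584197  13.51115987]
t [ 1.398e+01  1.000e-02 -9.000e-02] w [ 0.44 -0.   -0.  ] len 14.0
```

Emit:
send_rows(
  motion=[
    {"claw": -1, "tx": 5, "ty": -0.11, "tz": -0.12, "wx": 0.4, "wy": 0, "wz": 0},
    {"claw": -1, "tx": 10, "ty": -0.11, "tz": -0.12, "wx": 0.4, "wy": 0, "wz": 0},
    {"claw": -1, "tx": 14, "ty": -0.11, "tz": -0.12, "wx": 0.4, "wy": 0, "wz": 0},
    {"claw": -1, "tx": 17.5, "ty": -0.11, "tz": -0.12, "wx": 0.4, "wy": 0, "wz": 0},
    {"claw": -1, "tx": 19.4, "ty": -0.11, "tz": -0.12, "wx": 0.4, "wy": 0, "wz": 0},
  ],
)

```text
time_s: 6.48
ee_pos: [488.2, 301.8, 4.0]
tcp_rot: [[-0.002, -0.303, 0.953], [-0.001, 0.953, 0.303], [-1.0, -0.0, -0.002]]
ft_force: [-0.1, 0.2, -0.1]
finger_gap: 1.002
```

Emit:
send_rows(
  force=35,
  motion=[
    {"claw": -1, "tx": 0.1, "ty": 0, "tz": 0, "wx": 0, "wy": 0, "wz": 0},
    {"claw": 1, "tx": 0.1, "ty": 0, "tz": 0, "wx": 0, "wy": 0, "wz": 0},
    {"claw": 1, "tx": 0.1, "ty": 0, "tz": 0, "wx": 0, "wy": 0, "wz": 0},
    {"claw": 1, "tx": 0.1, "ty": 0, "tz": 0, "wx": 0, "wy": 0, "wz": 0},
    {"claw": 1, "tx": 0.1, "ty": 0, "tz": 0, "wx": 0, "wy": 0, "wz": 0},
  ],
)

```text
time_s: 7.1
ee_pos: [489.2, 302.3, 5.5]
tcp_rot: [[0.001, -0.303, 0.953], [0.0, 0.953, 0.303], [-1.0, 0.0, 0.001]]
ft_force: [-0.1, -0.0, -0.0]
finger_gap: 0.628
```

Emit:
send_rows(
  motion=[
    {"claw": 1, "tx": 0, "ty": 0, "tz": 0, "wx": 0, "wy": 0, "wz": 0},
    {"claw": 1, "tx": 0, "ty": 0, "tz": 0, "wx": 0, "wy": 0, "wz": 0},
    {"claw": 1, "tx": 0, "ty": 0, "tz": 0, "wx": 0, "wy": 0, "wz": 0},
  ],
)

```text
time_s: 7.48
ee_pos: [488.8, 302.2, 4.8]
tcp_rot: [[-0.0, -0.303, 0.953], [0.0, 0.953, 0.303], [-1.0, 0.0, -0.0]]
ft_force: [-0.2, 0.7, 0.6]
finger_gap: 0.342
```

```bash
python3 - <<'E'
from h import *
st=sensors.state();print(st['ee_pos'],st['time_s'],st['ft_force'],st['finger_gap'])
s=snap('wrist','w3'); C=cloud(s); T=tool(C,st)
m=(C[...,2]>34)&(C[...,2]<48)&(abs(T[...,1])<17)&(abs(T[...,2])<70)
T2=T[m][:,1:]
for z in range(-66,76,6):
    q=T2[(T2[:,1]>=z)&(T2[:,1]<z+6)]
    if len(q): print(z, len(q), q[:,0].min().round(1),q[:,0].max().round(1))
hub=T2[(abs(T2[:,0])>12)&(abs(T2[:,1])<22)]
if len(hub): print('hub z',np.percentile(hub[:,1],[1,5,50,95,99]))
E
```

```text
[488.81061361 302.24742641   4.81421216] 7.475 [-0.20640565  0.69081945  0.62671916] 0.341572906236553
-66 276 -8.7 7.2
-60 918 -13.2 12.1
-54 1047 -15.1 13.4
-48 1021 -15.0 13.5
-42 771 -13.6 12.4
-36 531 -10.8 8.9
-30 599 -10.5 9.0
-24 593 -10.7 9.1
-18 880 -15.4 14.2
-12 1005 -16.9 17.0
-6 44 -14.6 15.0
6 270 -15.5 14.3
12 505 -15.4 14.3
18 441 -10.2 9.0
24 265 -10.4 9.1
hub z [-15.21572968 -14.82083165  -8.81151501  14.02007928  15.05283085]
```

View pics/w3.png

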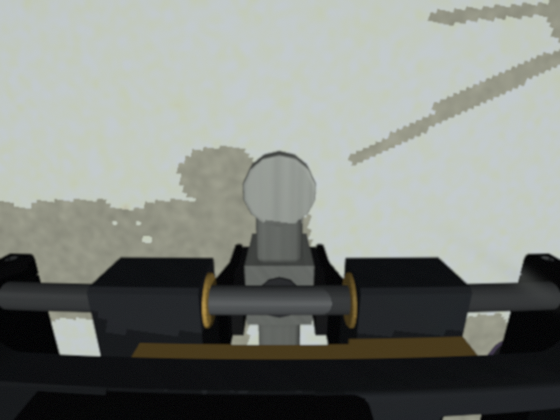

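Emit:
send_rows(
  motion=[
    {"claw": 1, "tx": -3, "ty": 0, "tz": 0, "wx": 0, "wy": 0, "wz": 0},
    {"claw": 1, "tx": -9, "ty": 0, "tz": 0, "wx": 0, "wy": 0, "wz": 0},
    {"claw": 1, "tx": -15, "ty": 0, "tz": 0, "wx": 0, "wy": 0, "wz": 0},
    {"claw": 1, "tx": -21, "ty": 0, "tz": 0, "wx": 0, "wy": 0, "wz": 0},
    {"claw": 1, "tx": -27, "ty": 0, "tz": 0, "wx": 0, "wy": 0, "wz": 0},
  ],
)

```text
time_s: 8.15
ee_pos: [487.5, 301.6, 275.4]
tcp_rot: [[-0.003, -0.303, 0.953], [-0.001, 0.953, 0.303], [-1.0, -0.0, -0.003]]
ft_force: [1.3, 0.4, -4.5]
finger_gap: 0.342
```

```bash
python3 - <<'E'
from h import *
plan([639,61,290],34.6)
E
```

```text
t [ -1.48 -27.52   7.13] w [-1.694e+01 -1.800e-01 -1.000e-02] len 28.5
```

Emit:
send_rows(
  motion=[
    {"claw": 1, "tx": -1.5, "ty": -6, "tz": 1.6, "wx": -4, "wy": 0, "wz": 0},
    {"claw": 1, "tx": -1.5, "ty": -12, "tz": 3.1, "wx": -8, "wy": 0, "wz": 0},
    {"claw": 1, "tx": -1.5, "ty": -18, "tz": 4.7, "wx": -12, "wy": 0, "wz": 0},
    {"claw": 1, "tx": -1.5, "ty": -24, "tz": 6.2, "wx": -16, "wy": 0, "wz": 0},
    {"claw": 1, "tx": -1.5, "ty": -27.5, "tz": 7.1, "wx": -17, "wy": 0, "wz": 0},
  ],
)

```text
time_s: 8.78
ee_pos: [640.3, 58.4, 287.8]
tcp_rot: [[-0.003, -0.567, 0.824], [-0.001, 0.824, 0.567], [-1.0, 0.001, -0.003]]
ft_force: [0.1, 0.4, -5.1]
finger_gap: 0.342
```

Emit:
send_rows(
  motion=[
    {"claw": 1, "tx": 0, "ty": 0, "tz": 0, "wx": 0, "wy": 0, "wz": 0},
    {"claw": 1, "tx": 0, "ty": 0, "tz": 0, "wx": 0, "wy": 0, "wz": 0},
    {"claw": 1, "tx": 0, "ty": 0, "tz": 0, "wx": 0, "wy": 0, "wz": 0},
    {"claw": 1, "tx": 0, "ty": 0, "tz": 0, "wx": 0, "wy": 0, "wz": 0},
  ],
)

```text
time_s: 9.28
ee_pos: [639.4, 62.9, 289.8]
tcp_rot: [[-0.0, -0.57, 0.822], [0.0, 0.822, 0.57], [-1.0, 0.0, -0.0]]
ft_force: [-0.2, 0.0, -4.4]
finger_gap: 0.339
```

```bash
python3 - <<'E'
from h import *
st=sensors.state();print(st['ee_pos'],st['time_s'],st['ft_force'],st['finger_gap'],st['joint_positions'])
s=snap('wrist','w4'); C=cloud(s); T=tool(C,st)
top=(np.hypot(C[...,0]-565,C[...,1]-11)<22)&(C[...,2]>223)&(C[...,2]<236)
P=C[top]; print(len(P),P.mean(0),np.percentile(P[:,2],[2,50,98]))
Q=T[top][:,1:]; print('tool yz',Q.mean(0),cv2.minAreaRect(Q.astype(np.float32)))
v,u=np.where(top); print(u.min(),u.max(),v.min(),v.max(),'rect px',cv2.minAreaRect(np.stack([u,v],1).astype(np.float32)))
# held crank hub/weight as seen
m=(T[...,0]<-25)&(T[...,0]>-55)&(abs(T[...,1])<17)&(abs(T[...,2])<70)
T2=T[m][:,1:]
h=T2[(abs(T2[:,0])>12)&(abs(T2[:,1])<22)]
print('hub y',np.percentile(T2[:,0],[1,99]),'hub z',np.percentile(h[:,1],[1,99]) if len(h) else '')
a=s['pixels'][:,:,::-1]; c=a[max(0,v.min()-40):v.max()+40,u.min()-55:u.max()+55]
cv2.imwrite('pics/w4c.png',cv2.resize(c,None,fx=5,fy=5,interpolation=cv2.INTER_CUBIC)); print(c.shape)
E
```

```text
[639.35435725  62.88462443 289.84553126] 9.275 [-0.24975158  0.02243919 -4.41468359] 0.3387473576696702 [-7.56566011e-02  4.88961996e-01  1.30508536e+00  1.00641017e-04
  1.34798484e+00 -2.25316627e+00]
572 [565.43605069  10.75662356 228.37591247] [226.85142651 228.34333714 229.76575934]
tool yz [ -0.7022322  -90.43050481] ((-0.6911845207214355, -90.39669799804688), (15.225001335144043, 14.58322525024414), 89.95086669921875)
268 290 82 106 rect px ((279.0, 94.0), (24.0, 22.0), 90.0)
hub y [-15.76331333  15.89994231] hub z [-15.27507021  14.83341847]
(104, 132, 3)
```

View pics/w4c.png

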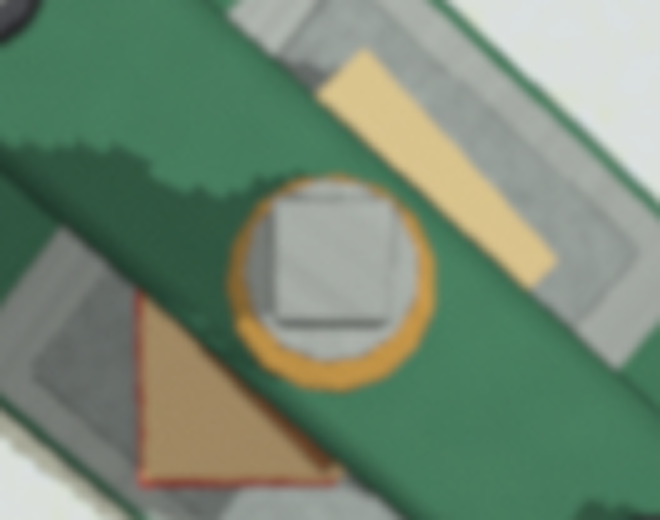

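Emit:
send_rows(
  motion=[
    {"claw": 1, "tx": 0, "ty": 0, "tz": -3, "wx": 0, "wy": 0, "wz": 0},
    {"claw": 1, "tx": 0, "ty": 0, "tz": -6, "wx": 0, "wy": 0, "wz": 0},
    {"claw": 1, "tx": 0, "ty": -0.03, "tz": -9.03, "wx": 0, "wy": 0, "wz": 0},
    {"claw": 1, "tx": 2, "ty": -0.03, "tz": -9.03, "wx": 0, "wy": 0, "wz": 0},
    {"claw": 1, "tx": 4, "ty": -0.03, "tz": -9.03, "wx": 0, "wy": 0, "wz": 0},
  ],
)

```text
time_s: 9.95
ee_pos: [565.9, 10.3, 250.4]
tcp_rot: [[0.002, -0.569, 0.822], [-0.0, 0.822, 0.569], [-1.0, -0.002, 0.002]]
ft_force: [1.3, -0.1, -4.8]
finger_gap: 0.342
```

Emit:
send_rows(
  motion=[
    {"claw": 1, "tx": 0.6, "ty": 0, "tz": 0, "wx": 0, "wy": 0, "wz": 0},
    {"claw": 1, "tx": 0.6, "ty": 0, "tz": 0, "wx": 0, "wy": 0, "wz": 0},
    {"claw": 1, "tx": 0.6, "ty": 0, "tz": 0, "wx": 0, "wy": 0, "wz": 0},
    {"claw": 1, "tx": 0.6, "ty": 0, "tz": 0, "wx": 0, "wy": 0, "wz": 0},
  ],
)

```text
time_s: 10.45
ee_pos: [566.5, 10.0, 244.6]
tcp_rot: [[0.002, -0.569, 0.822], [-0.0, 0.822, 0.569], [-1.0, -0.001, 0.001]]
ft_force: [0.2, 0.2, -4.5]
finger_gap: 0.343
```

```bash
python3 - <<'E'
from h import *
st=sensors.state();print(st['ee_pos'],st['time_s'],st['ft_force'],st['finger_gap'])
R=yawR(34.6)
print('hub target tool off', tool([565.43,10.7,207],st))
s=snap('scene'); 
E
```

```text
[566.45927564  10.04426781 244.63552726] 10.45 [ 0.24771752  0.21617486 -4.51699421] 0.34257948201343896
hub target tool off [37.63355375  1.17034768 -0.51790309]
```

Emit:
send_rows(
  motion=[
    {"claw": 1, "tx": 0.6, "ty": 0.15, "tz": -0.03, "wx": 0, "wy": 0, "wz": 0},
    {"claw": 1, "tx": 0.6, "ty": 0.15, "tz": -0.03, "wx": 0, "wy": 0, "wz": 0},
    {"claw": 1, "tx": 0.6, "ty": 0.15, "tz": -0.03, "wx": 0, "wy": 0, "wz": 0},
    {"claw": 1, "tx": 0.6, "ty": 0.15, "tz": -0.03, "wx": 0, "wy": 0, "wz": 0},
    {"claw": 1, "tx": 0.6, "ty": 0.15, "tz": -0.03, "wx": 0, "wy": 0, "wz": 0},
  ],
)

```text
time_s: 11.12
ee_pos: [564.9, 11.1, 237.9]
tcp_rot: [[0.0, -0.569, 0.823], [-0.0, 0.823, 0.569], [-1.0, -0.0, 0.0]]
ft_force: [-0.7, -0.6, -4.2]
finger_gap: 0.344
```

```bash
python3 - <<'E'
from h import *
st=sensors.state();print(st['ee_pos'],st['time_s'],st['ft_force'],st['finger_gap'])
print('off', tool([565.37,11.15,207],st),st['qvel'])
E
```

```text
[564.89961137  11.07746884 237.90921308] 11.125 [-0.70646512 -0.5902953  -4.22788315] 0.34358110569329364
off [30.90932107 -0.20297019  0.42267464] [-0.00035216 -0.00053627  0.00015357  0.0004915  -0.0006794  -0.00146347]
```

Emit:
send_rows(
  motion=[
    {"claw": 1, "tx": 0.3, "ty": 0, "tz": 0.03, "wx": 0, "wy": 0, "wz": 0},
    {"claw": 1, "tx": 0.5, "ty": 0, "tz": 0.03, "wx": 0, "wy": 0, "wz": 0},
    {"claw": 1, "tx": 0.6, "ty": 0, "tz": 0.03, "wx": 0, "wy": 0, "wz": 0},
    {"claw": 1, "tx": 0.7, "ty": 0, "tz": 0.03, "wx": 0, "wy": 0, "wz": 0},
    {"claw": 1, "tx": 0.7, "ty": 0, "tz": 0.03, "wx": 0, "wy": 0, "wz": 0},
  ],
)

```text
time_s: 11.75
ee_pos: [565.0, 11.3, 230.8]
tcp_rot: [[-0.0, -0.569, 0.823], [0.0, 0.823, 0.569], [-1.0, 0.0, -0.0]]
ft_force: [0.1, -0.1, -5.1]
finger_gap: 0.343
```

Emit:
send_rows(
  motion=[
    {"claw": 1, "tx": 0.1, "ty": 0, "tz": 0, "wx": 0, "wy": 0, "wz": 0},
    {"claw": 1, "tx": 0.25, "ty": 0, "tz": 0, "wx": 0, "wy": 0, "wz": 0},
    {"claw": 1, "tx": 0.4, "ty": 0, "tz": 0, "wx": 0, "wy": 0, "wz": 0},
    {"claw": 1, "tx": 0.6, "ty": 0, "tz": 0, "wx": 0, "wy": 0, "wz": 0},
    {"claw": 1, "tx": 0.6, "ty": 0, "tz": 0, "wx": 0, "wy": 0, "wz": 0},
  ],
)

```text
time_s: 12.38
ee_pos: [564.9, 11.3, 224.6]
tcp_rot: [[-0.001, -0.569, 0.823], [0.0, 0.823, 0.569], [-1.0, 0.0, -0.0]]
ft_force: [-0.4, 0.4, -4.8]
finger_gap: 0.341
```

No contact force; the hole is over the square. Continue down.

Emit:
send_rows(
  motion=[
    {"claw": 1, "tx": 0.25, "ty": 0, "tz": 0, "wx": 0, "wy": 0, "wz": 0},
    {"claw": 1, "tx": 0.5, "ty": 0, "tz": 0, "wx": 0, "wy": 0, "wz": 0},
    {"claw": 1, "tx": 0.75, "ty": 0, "tz": 0, "wx": 0, "wy": 0, "wz": 0},
    {"claw": 1, "tx": 1.0, "ty": 0, "tz": 0, "wx": 0, "wy": 0, "wz": 0},
    {"claw": 1, "tx": 1.2, "ty": 0, "tz": 0, "wx": 0, "wy": 0, "wz": 0},
  ],
)

```text
time_s: 13.0
ee_pos: [565.0, 11.3, 212.6]
tcp_rot: [[-0.0, -0.569, 0.823], [0.0, 0.823, 0.569], [-1.0, 0.0, -0.0]]
ft_force: [0.9, 0.0, -5.2]
finger_gap: 0.34
```

Emit:
send_rows(
  motion=[
    {"claw": 1, "tx": 0.1, "ty": 0, "tz": 0, "wx": 0, "wy": 0, "wz": 0},
    {"claw": 1, "tx": 0.2, "ty": 0, "tz": 0, "wx": 0, "wy": 0, "wz": 0},
    {"claw": 1, "tx": 0.3, "ty": 0, "tz": 0, "wx": 0, "wy": 0, "wz": 0},
    {"claw": 1, "tx": 0.3, "ty": 0, "tz": 0, "wx": 0, "wy": 0, "wz": 0},
  ],
)

```text
time_s: 13.5
ee_pos: [565.0, 11.3, 209.8]
tcp_rot: [[-0.0, -0.569, 0.822], [0.0, 0.822, 0.569], [-1.0, 0.0, -0.0]]
ft_force: [-0.5, 0.0, -4.5]
finger_gap: 0.342
```

Emit:
send_rows(
  motion=[
    {"claw": 1, "tx": 0.1, "ty": 0, "tz": 0, "wx": 0, "wy": 0, "wz": 0},
    {"claw": 1, "tx": 0.2, "ty": 0, "tz": 0, "wx": 0, "wy": 0, "wz": 0},
    {"claw": 1, "tx": 0.25, "ty": 0, "tz": 0, "wx": 0, "wy": 0, "wz": 0},
    {"claw": 1, "tx": 0.25, "ty": 0, "tz": 0, "wx": 0, "wy": 0, "wz": 0},
  ],
)

```text
time_s: 14.0
ee_pos: [565.0, 11.3, 207.3]
tcp_rot: [[-0.0, -0.569, 0.823], [0.0, 0.823, 0.569], [-1.0, 0.0, -0.0]]
ft_force: [0.3, -0.7, -4.2]
finger_gap: 0.343
```

Emit:
send_rows(
  motion=[
    {"claw": 1, "tx": 0.05, "ty": 0, "tz": 0, "wx": 0, "wy": 0, "wz": 0},
    {"claw": 1, "tx": 0.1, "ty": 0, "tz": 0, "wx": 0, "wy": 0, "wz": 0},
    {"claw": 1, "tx": 0.1, "ty": 0, "tz": 0, "wx": 0, "wy": 0, "wz": 0},
  ],
)

```text
time_s: 14.38
ee_pos: [565.1, 11.3, 207.1]
tcp_rot: [[0.001, -0.569, 0.822], [-0.0, 0.822, 0.569], [-1.0, -0.0, 0.0]]
ft_force: [-1.7, -0.5, 2.7]
finger_gap: 0.345
```

Emit:
send_rows(
  motion=[
    {"claw": -1, "tx": 0, "ty": 0, "tz": 0, "wx": 0, "wy": 0, "wz": 0},
    {"claw": -1, "tx": 0, "ty": 0, "tz": 0, "wx": 0, "wy": 0, "wz": 0},
    {"claw": -1, "tx": 0, "ty": 0, "tz": 0, "wx": 0, "wy": 0, "wz": 0},
    {"claw": -1, "tx": 0, "ty": 0, "tz": 0, "wx": 0, "wy": 0, "wz": 0},
    {"claw": -1, "tx": 0, "ty": 0, "tz": 0, "wx": 0, "wy": 0, "wz": 0},
  ],
)

```text
time_s: 15.0
ee_pos: [565.1, 11.3, 206.3]
tcp_rot: [[0.0, -0.569, 0.822], [0.0, 0.822, 0.569], [-1.0, 0.0, 0.0]]
ft_force: [0.6, 0.9, 0.5]
finger_gap: 0.822
```

Emit:
send_rows(
  motion=[
    {"claw": -1, "tx": -1.5, "ty": 0, "tz": 0, "wx": 0, "wy": 0, "wz": 0},
    {"claw": -1, "tx": -3, "ty": 0, "tz": 0, "wx": 0, "wy": 0, "wz": 0},
    {"claw": -1, "tx": -4.6, "ty": 0, "tz": 0, "wx": 0, "wy": 0, "wz": 0},
    {"claw": -1, "tx": -4.6, "ty": 0, "tz": 0, "wx": 0, "wy": 0, "wz": 0},
    {"claw": -1, "tx": -4.6, "ty": 0, "tz": 0, "wx": 0, "wy": 0, "wz": 0},
  ],
)

```text
time_s: 15.62
ee_pos: [564.8, 11.4, 252.4]
tcp_rot: [[-0.0, -0.569, 0.822], [0.0, 0.822, 0.569], [-1.0, 0.0, -0.0]]
ft_force: [-0.9, 0.4, -0.8]
finger_gap: 1.001
```

```bash
python3 - <<'E'
from h import *
st=sensors.state();print(st['ee_pos'],st['time_s'],st['ft_force'],st['finger_gap'])
s=snap('wrist','w5'); C=cloud(s); T=tool(C,st)
for q in ['crank','crank_handle','crank_hub_top']:
    print(q,[(round(d['conf'],2),w(s,d['location']).round(1).tolist()) for d in nets.tip_of(q,'wrist')[:2]])
m=(C[...,2]>234)&(C[...,2]<247)&(abs(T[...,1])<20)&(abs(T[...,2])<70)
T2=T[m][:,1:]
for z in range(-66,76,12):
    q=T2[(T2[:,1]>=z)&(T2[:,1]<z+12)]
    if len(q): print(z, len(q), q[:,0].min().round(1),q[:,0].max().round(1),np.median(C[m][(T2[:,1]>=z)&(T2[:,1]<z+12)][:,2]).round(1))
E
```

```text
[564.79873304  11.35667295 252.39362915] 15.625 [-0.88981148  0.35473097 -0.84687249] 1.0008661015258835
crank [(0.56, [565.0, 9.9, 201.8])]
crank_handle []
crank_hub_top [(0.77, [557.4, 17.3, 245.1])]
-66 606 -13.4 11.4 244.1
-54 1192 -15.9 13.3 244.3
-42 776 -14.3 11.8 243.8
-30 712 -11.0 8.4 241.2
-18 1088 -16.2 13.8 242.2
-6 980 -16.3 13.7 243.9
6 762 -15.6 13.5 242.4
18 141 -10.5 8.4 241.1
30 10 -7.0 6.1 241.9
42 477 -10.3 8.8 241.2
54 428 -11.4 9.2 241.3
66 9 -12.2 10.6 236.0
```

View pics/w5.png

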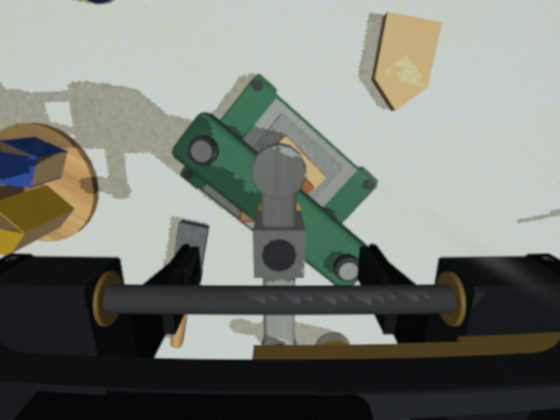

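Emit:
send_rows(
  motion=[
    {"claw": -1, "tx": 0, "ty": 0, "tz": 2.5, "wx": 0, "wy": 0, "wz": 0},
    {"claw": -1, "tx": 0, "ty": 0, "tz": 5, "wx": 0, "wy": 0, "wz": 0},
    {"claw": -1, "tx": 0, "ty": 0, "tz": 7.05, "wx": 0, "wy": 0, "wz": 0},
    {"claw": 1, "tx": 0, "ty": 0, "tz": 7.05, "wx": 0, "wy": 0, "wz": 0},
    {"claw": 1, "tx": 0, "ty": 0, "tz": 7.05, "wx": 0, "wy": 0, "wz": 0},
  ],
  force=25,
)

```text
time_s: 16.45
ee_pos: [622.1, 51.1, 251.7]
tcp_rot: [[-0.002, -0.569, 0.822], [-0.0, 0.822, 0.569], [-1.0, 0.001, -0.002]]
ft_force: [-0.6, -0.0, -0.3]
finger_gap: 0.855
```

Emit:
send_rows(
  motion=[
    {"claw": 1, "tx": 0, "ty": 0, "tz": 0, "wx": 0, "wy": 0, "wz": 0},
    {"claw": 1, "tx": 0, "ty": 0, "tz": 0, "wx": 0, "wy": 0, "wz": 0},
    {"claw": 1, "tx": 0, "ty": 0, "tz": 0, "wx": 0, "wy": 0, "wz": 0},
    {"claw": 1, "tx": 0, "ty": 0, "tz": 0, "wx": 0, "wy": 0, "wz": 0},
    {"claw": 1, "tx": 0, "ty": 0, "tz": 0, "wx": 0, "wy": 0, "wz": 0},
  ],
)

```text
time_s: 17.08
ee_pos: [623.0, 51.4, 252.4]
tcp_rot: [[0.0, -0.569, 0.823], [-0.0, 0.823, 0.569], [-1.0, -0.0, 0.0]]
ft_force: [0.3, 0.0, 0.4]
finger_gap: 0.285
```

```bash
cat >> h.py <<'E'
CEN=np.array([565.1,11.2])
def arc(step,n,z0ref=None):
    """print n rows: clockwise by step deg each about CEN, from measured pose, sinking 12 mm/turn"""
    st=sensors.state();p=np.array(st['ee_pos']);R=np.array(st['tcp_rot'])
    d=p[:2]-CEN; a=np.degrees(np.arctan2(d[1],d[0])); f=np.array(st['ft_force'])
    t=np.array([np.sin(np.radians(a)),-np.cos(np.radians(a))]) # clockwise tangent
    print('ang',a.round(1),'r',np.linalg.norm(d).round(1),'z',p[2].round(1),'Ft',(-f[:2]@t).round(1),'Fr',(f[:2]@d/np.linalg.norm(d)).round(1),'Fz',f[2].round(1),'gap',round(st['finger_gap']*87,1),'t',st['time_s'],'j6',st['joint_positions'][5].round(2))
    zc=p[2] if z0ref is None else z0ref[1]-12*((z0ref[0]-a)%360 if len(z0ref)<3 else z0ref[2]+((z0ref[0]-a)%360))/360
    for i in range(1,n+1):
        b=np.radians(a-step*i); q=np.r_[CEN+70*np.array([np.cos(b),np.sin(b)]),zc-12*step*i/360]
        print(i,(R.T@(q-p)/10).round(2).tolist())
E
python3 -c "
from h import *
arc(25,5)"
```

```text
ang 34.7 r 70.5 z 252.4 Ft -0.2 Fr 0.3 Fz 0.4 gap 24.8 t 17.075 j6 -2.27
1 [0.08, -2.96, -0.7]
2 [0.17, -5.37, -2.54]
3 [0.25, -6.77, -5.23]
4 [0.33, -6.91, -8.25]
5 [0.42, -5.75, -11.05]
```

Emit:
send_rows(
  motion=[
    {"claw": 1, "tx": 0, "ty": 0, "tz": 0, "wx": 0, "wy": 0, "wz": 0},
    {"claw": 1, "tx": 0.04, "ty": -1.5, "tz": -0.2, "wx": 0, "wy": 0, "wz": 0},
    {"claw": 1, "tx": 0.08, "ty": -2.96, "tz": -0.7, "wx": 0, "wy": 0, "wz": 0},
    {"claw": 1, "tx": 0.17, "ty": -5.37, "tz": -2.54, "wx": 0, "wy": 0, "wz": 0},
    {"claw": 1, "tx": 0.17, "ty": -5.37, "tz": -2.54, "wx": 0, "wy": 0, "wz": 0},
  ],
)

```text
time_s: 17.7
ee_pos: [632.3, -10.4, 250.2]
tcp_rot: [[-0.002, -0.566, 0.824], [-0.001, 0.824, 0.566], [-1.0, 0.0, -0.002]]
ft_force: [-1.5, 0.8, 0.6]
finger_gap: 0.239
```

```bash
python3 -c "
from h import *
arc(25,5,(34.7,252.4))"
```

```text
ang -17.8 r 70.6 z 250.2 Ft 0.3 Fr -1.7 Fz 0.6 gap 20.8 t 17.7 j6 -2.36
1 [0.04, -1.24, -2.78]
2 [0.13, -1.25, -5.81]
3 [0.22, 0.02, -8.56]
4 [0.31, 2.33, -10.52]
5 [0.39, 5.25, -11.31]
```

Emit:
send_rows(
  motion=[
    {"claw": 1, "tx": 0.04, "ty": -1.24, "tz": -2.78, "wx": 0, "wy": 0, "wz": 0},
    {"claw": 1, "tx": 0.13, "ty": -1.25, "tz": -5.81, "wx": 0, "wy": 0, "wz": 0},
    {"claw": 1, "tx": 0.22, "ty": 0.02, "tz": -8.56, "wx": 0, "wy": 0, "wz": 0},
    {"claw": 1, "tx": 0.31, "ty": 2.33, "tz": -10.52, "wx": 0, "wy": 0, "wz": 0},
    {"claw": 1, "tx": 0.39, "ty": 5.25, "tz": -11.31, "wx": 0, "wy": 0, "wz": 0},
  ],
)

```text
time_s: 18.32
ee_pos: [509.3, -31.0, 247.0]
tcp_rot: [[0.001, -0.567, 0.823], [-0.004, 0.823, 0.567], [-1.0, -0.004, -0.002]]
ft_force: [3.6, 1.0, -4.1]
finger_gap: 0.245
```

```bash
python3 -c "
from h import *
arc(25,5,(34.7,252.4))"
```

```text
ang -142.9 r 70.0 z 247.0 Ft 1.4 Fr -3.4 Fz -4.1 gap 21.3 t 18.325 j6 -2.45
1 [0.12, 2.98, 0.52]
2 [0.19, 5.47, 2.26]
3 [0.26, 6.98, 4.89]
4 [0.34, 7.25, 7.9]
5 [0.42, 6.21, 10.75]
```

Emit:
send_rows(
  motion=[
    {"claw": 1, "tx": 0.12, "ty": 2.98, "tz": 0.52, "wx": 0, "wy": 0, "wz": 0},
    {"claw": 1, "tx": 0.19, "ty": 5.47, "tz": 2.26, "wx": 0, "wy": 0, "wz": 0},
    {"claw": 1, "tx": 0.26, "ty": 6.98, "tz": 4.89, "wx": 0, "wy": 0, "wz": 0},
    {"claw": 1, "tx": 0.34, "ty": 7.25, "tz": 7.9, "wx": 0, "wy": 0, "wz": 0},
    {"claw": 1, "tx": 0.42, "ty": 6.21, "tz": 10.75, "wx": 0, "wy": 0, "wz": 0},
  ],
)

```text
time_s: 18.95
ee_pos: [563.6, 82.0, 242.1]
tcp_rot: [[-0.0, -0.571, 0.821], [-0.006, 0.821, 0.571], [-1.0, -0.005, -0.004]]
ft_force: [0.3, -14.0, -5.6]
finger_gap: 0.244
```

```bash
python3 -c "
from h import *
arc(25,5,(34.7,252.4))"
```

```text
ang 91.2 r 70.8 z 242.1 Ft -0.0 Fr -14.0 Fz -5.6 gap 21.2 t 18.95 j6 -2.22
1 [0.07, -2.25, 2.06]
2 [0.16, -5.11, 3.04]
3 [0.26, -8.12, 2.73]
4 [0.37, -10.72, 1.16]
5 [0.47, -12.41, -1.35]
```

Emit:
send_rows(
  motion=[
    {"claw": 1, "tx": 0.07, "ty": -2.25, "tz": 2.06, "wx": 0, "wy": 0, "wz": 0},
    {"claw": 1, "tx": 0.16, "ty": -5.11, "tz": 3.04, "wx": 0, "wy": 0, "wz": 0},
    {"claw": 1, "tx": 0.26, "ty": -8.12, "tz": 2.73, "wx": 0, "wy": 0, "wz": 0},
    {"claw": 1, "tx": 0.26, "ty": -8.12, "tz": 2.73, "wx": 0, "wy": 0, "wz": 0},
    {"claw": 1, "tx": 0.26, "ty": -8.12, "tz": 2.73, "wx": 0, "wy": 0, "wz": 0},
  ],
)

```text
time_s: 19.58
ee_pos: [631.8, 32.7, 239.9]
tcp_rot: [[0.001, -0.568, 0.823], [0.0, 0.823, 0.568], [-1.0, -0.0, 0.001]]
ft_force: [1.1, 0.7, -0.2]
finger_gap: 0.244
```

```bash
python3 - <<'E'
from h import *
arc(20,5,(34.7,252.4,360))
s=snap('scene','s6')
for q in ['crank','work_top','button','screw_seat']:
    print(q,[(round(d['conf'],2),w(s,d['location']).round(1).tolist()) for d in nets.tip_of(q,'scene')[:2]])
E
```

```text
ang 17.8 r 70.1 z 239.9 Ft 0.4 Fr 1.3 Fz -0.2 gap 21.2 t 19.575 j6 -2.3
1 [0.08, -2.17, -1.11]
2 [0.14, -3.83, -2.88]
3 [0.21, -4.79, -5.11]
4 [0.27, -4.92, -7.54]
5 [0.33, -4.22, -9.87]
crank [(0.53, [562.3, 10.7, 185.6]), (0.42, [738.5, 232.6, 1.0])]
work_top [(0.91, [568.6, 9.3, 57.3])]
button [(0.67, [562.1, 11.0, 75.6]), (0.35, [576.4, 532.6, -1.1])]
screw_seat [(0.43, [560.7, 5.8, 190.4])]
```

Emit:
send_rows(
  motion=[
    {"claw": 1, "tx": 0.08, "ty": -2.17, "tz": -1.11, "wx": 0, "wy": 0, "wz": 0},
    {"claw": 1, "tx": 0.14, "ty": -3.83, "tz": -2.88, "wx": 0, "wy": 0, "wz": 0},
    {"claw": 1, "tx": 0.21, "ty": -4.79, "tz": -5.11, "wx": 0, "wy": 0, "wz": 0},
    {"claw": 1, "tx": 0.27, "ty": -4.92, "tz": -7.54, "wx": 0, "wy": 0, "wz": 0},
    {"claw": 1, "tx": 0.33, "ty": -4.22, "tz": -9.87, "wx": 0, "wy": 0, "wz": 0},
  ],
)

```text
time_s: 20.45
ee_pos: [573.5, -58.4, 236.6]
tcp_rot: [[0.001, -0.568, 0.823], [0.001, 0.823, 0.568], [-1.0, 0.001, 0.001]]
ft_force: [1.1, 4.1, -2.1]
finger_gap: 0.24
```

```bash
python3 -c "
from h import *
arc(20,5,(34.7,252.4,360))"
```

```text
ang -83.1 r 70.1 z 236.6 Ft 1.6 Fr -4.0 Fz -2.1 gap 20.9 t 20.45 j6 -2.47
1 [0.08, 1.5, -1.92]
2 [0.15, 3.56, -3.21]
3 [0.21, 5.93, -3.73]
4 [0.28, 8.34, -3.4]
5 [0.35, 10.49, -2.27]
```

Emit:
send_rows(
  motion=[
    {"claw": 1, "tx": 0.08, "ty": 1.5, "tz": -1.92, "wx": 0, "wy": 0, "wz": 0},
    {"claw": 1, "tx": 0.15, "ty": 3.56, "tz": -3.21, "wx": 0, "wy": 0, "wz": 0},
    {"claw": 1, "tx": 0.21, "ty": 5.93, "tz": -3.73, "wx": 0, "wy": 0, "wz": 0},
    {"claw": 1, "tx": 0.28, "ty": 8.34, "tz": -3.4, "wx": 0, "wy": 0, "wz": 0},
    {"claw": 1, "tx": 0.35, "ty": 10.49, "tz": -2.27, "wx": 0, "wy": 0, "wz": 0},
  ],
)

```text
time_s: 21.08
ee_pos: [495.1, 15.7, 233.4]
tcp_rot: [[0.0, -0.569, 0.823], [-0.001, 0.823, 0.569], [-1.0, -0.001, -0.0]]
ft_force: [4.0, -1.2, -3.8]
finger_gap: 0.249
```

```bash
python3 -c "
from h import *
arc(15,5,(34.7,252.4,360))"
```

```text
ang 176.3 r 70.2 z 233.4 Ft 0.9 Fr -4.1 Fz -3.8 gap 21.6 t 21.075 j6 -2.37
1 [0.07, 1.26, 1.32]
2 [0.12, 2.15, 2.92]
3 [0.17, 2.6, 4.69]
4 [0.22, 2.58, 6.52]
5 [0.27, 2.08, 8.28]
```

Emit:
send_rows(
  motion=[
    {"claw": 1, "tx": 0.07, "ty": 1.26, "tz": 1.32, "wx": 0, "wy": 0, "wz": 0},
    {"claw": 1, "tx": 0.12, "ty": 2.15, "tz": 2.92, "wx": 0, "wy": 0, "wz": 0},
    {"claw": 1, "tx": 0.17, "ty": 2.6, "tz": 4.69, "wx": 0, "wy": 0, "wz": 0},
    {"claw": 1, "tx": 0.22, "ty": 2.58, "tz": 6.52, "wx": 0, "wy": 0, "wz": 0},
    {"claw": 1, "tx": 0.27, "ty": 2.08, "tz": 8.28, "wx": 0, "wy": 0, "wz": 0},
  ],
)

```text
time_s: 21.7
ee_pos: [553.1, 80.4, 230.5]
tcp_rot: [[-0.0, -0.569, 0.822], [0.0, 0.822, 0.569], [-1.0, 0.0, -0.0]]
ft_force: [-1.6, -3.2, 0.7]
finger_gap: 0.245
```

```bash
python3 -c "
from h import *
arc(15,5,(34.7,252.4,360))"
```

```text
ang 99.9 r 70.3 z 230.5 Ft 2.1 Fr -2.8 Fz 0.7 gap 21.3 t 21.7 j6 -2.23
1 [0.04, -1.0, 1.53]
2 [0.09, -2.35, 2.77]
3 [0.14, -3.96, 3.62]
4 [0.19, -5.75, 4.02]
5 [0.24, -7.57, 3.94]
```

Emit:
send_rows(
  motion=[
    {"claw": 1, "tx": 0.04, "ty": -1.0, "tz": 1.53, "wx": 0, "wy": 0, "wz": 0},
    {"claw": 1, "tx": 0.09, "ty": -2.35, "tz": 2.77, "wx": 0, "wy": 0, "wz": 0},
    {"claw": 1, "tx": 0.14, "ty": -3.96, "tz": 3.62, "wx": 0, "wy": 0, "wz": 0},
    {"claw": 1, "tx": 0.19, "ty": -5.75, "tz": 4.02, "wx": 0, "wy": 0, "wz": 0},
    {"claw": 1, "tx": 0.24, "ty": -7.57, "tz": 3.94, "wx": 0, "wy": 0, "wz": 0},
  ],
)

```text
time_s: 22.32
ee_pos: [629.2, 39.4, 228.0]
tcp_rot: [[0.001, -0.569, 0.822], [0.001, 0.822, 0.569], [-1.0, -0.0, 0.002]]
ft_force: [-1.4, 1.9, 1.9]
finger_gap: 0.244
```

```bash
python3 -c "
from h import *
arc(12,5,(34.7,252.4,720))"
```

```text
ang 23.7 r 70.0 z 228.0 Ft 2.3 Fr -0.6 Fz 1.9 gap 21.3 t 22.325 j6 -2.29
1 [0.04, -1.4, -0.43]
2 [0.08, -2.68, -1.14]
3 [0.12, -3.79, -2.1]
4 [0.16, -4.67, -3.26]
5 [0.19, -5.29, -4.59]
```

Emit:
send_rows(
  motion=[
    {"claw": 1, "tx": 0.04, "ty": -1.4, "tz": -0.43, "wx": 0, "wy": 0, "wz": 0},
    {"claw": 1, "tx": 0.08, "ty": -2.68, "tz": -1.14, "wx": 0, "wy": 0, "wz": 0},
    {"claw": 1, "tx": 0.12, "ty": -3.79, "tz": -2.1, "wx": 0, "wy": 0, "wz": 0},
    {"claw": 1, "tx": 0.16, "ty": -4.67, "tz": -3.26, "wx": 0, "wy": 0, "wz": 0},
    {"claw": 1, "tx": 0.19, "ty": -5.29, "tz": -4.59, "wx": 0, "wy": 0, "wz": 0},
  ],
)

```text
time_s: 22.95
ee_pos: [620.1, -31.7, 226.3]
tcp_rot: [[0.001, -0.569, 0.823], [-0.001, 0.823, 0.569], [-1.0, -0.002, 0.0]]
ft_force: [3.9, 1.1, 1.5]
finger_gap: 0.247
```

```bash
python3 - <<'E'
from h import *
arc(10,5,(34.7,252.4,720))
s=snap('scene')
for q in ['work_top','button']:
    print(q,[(round(d['conf'],2),w(s,d['location']).round(1).tolist()) for d in nets.tip_of(q,'scene')[:1]])
E
```

```text
ang -38.0 r 69.8 z 226.3 Ft 3.2 Fr 2.4 Fz 1.5 gap 21.5 t 22.95 j6 -2.41
1 [0.07, -0.28, -1.18]
2 [0.1, -0.33, -2.4]
3 [0.13, -0.17, -3.61]
4 [0.17, 0.2, -4.78]
5 [0.2, 0.76, -5.86]
work_top [(0.64, [619.1, -27.9, 248.6])]
button [(0.73, [562.1, 12.1, 75.0])]
```

Emit:
send_rows(
  motion=[
    {"claw": 1, "tx": 0.07, "ty": -0.28, "tz": -1.18, "wx": 0, "wy": 0, "wz": 0},
    {"claw": 1, "tx": 0.1, "ty": -0.33, "tz": -2.4, "wx": 0, "wy": 0, "wz": 0},
    {"claw": 1, "tx": 0.13, "ty": -0.17, "tz": -3.61, "wx": 0, "wy": 0, "wz": 0},
    {"claw": 1, "tx": 0.17, "ty": 0.2, "tz": -4.78, "wx": 0, "wy": 0, "wz": 0},
    {"claw": 1, "tx": 0.2, "ty": 0.76, "tz": -5.86, "wx": 0, "wy": 0, "wz": 0},
  ],
)

```text
time_s: 23.72
ee_pos: [567.7, -58.6, 224.7]
tcp_rot: [[0.002, -0.569, 0.822], [-0.003, 0.822, 0.569], [-1.0, -0.003, -0.0]]
ft_force: [3.3, -3.7, 2.1]
finger_gap: 0.239
```

```bash
python3 - <<'E'
from h import *
arc(8,5,(34.7,252.4,720))
E
```

```text
ang -87.8 r 69.8 z 224.7 Ft 3.1 Fr 3.9 Fz 2.1 gap 20.8 t 23.725 j6 -2.47
1 [0.06, 0.57, -0.79]
2 [0.08, 1.25, -1.49]
3 [0.11, 2.03, -2.08]
4 [0.13, 2.88, -2.57]
5 [0.16, 3.79, -2.92]
```

Emit:
send_rows(
  motion=[
    {"claw": 1, "tx": 0.05, "ty": 0.27, "tz": -0.4, "wx": 0, "wy": 0, "wz": 0},
    {"claw": 1, "tx": 0.06, "ty": 0.57, "tz": -0.79, "wx": 0, "wy": 0, "wz": 0},
    {"claw": 1, "tx": 0.07, "ty": 0.9, "tz": -1.15, "wx": 0, "wy": 0, "wz": 0},
    {"claw": 1, "tx": 0.08, "ty": 1.25, "tz": -1.49, "wx": 0, "wy": 0, "wz": 0},
    {"claw": 1, "tx": 0.11, "ty": 2.03, "tz": -2.08, "wx": 0, "wy": 0, "wz": 0},
  ],
)

```text
time_s: 24.35
ee_pos: [539.5, -53.9, 223.7]
tcp_rot: [[0.002, -0.57, 0.822], [-0.004, 0.822, 0.57], [-1.0, -0.004, -0.001]]
ft_force: [2.8, -3.6, 3.5]
finger_gap: 0.24
```

```bash
python3 - <<'E'
from h import *
arc(4,8,(34.7,252.4,720))
E
```

```text
ang -111.5 r 69.9 z 223.7 Ft 4.0 Fr 2.3 Fz 3.5 gap 20.9 t 24.35 j6 -2.48
1 [0.03, 0.41, -0.26]
2 [0.05, 0.84, -0.49]
3 [0.06, 1.29, -0.69]
4 [0.07, 1.75, -0.85]
5 [0.08, 2.22, -0.98]
6 [0.09, 2.7, -1.08]
7 [0.1, 3.18, -1.15]
8 [0.11, 3.67, -1.18]
```

Emit:
send_rows(
  motion=[
    {"claw": 1, "tx": 0.02, "ty": 0.41, "tz": -0.26, "wx": 0, "wy": 0, "wz": 0},
    {"claw": 1, "tx": 0.03, "ty": 0.84, "tz": -0.49, "wx": 0, "wy": 0, "wz": 0},
    {"claw": 1, "tx": 0.05, "ty": 1.29, "tz": -0.69, "wx": 0, "wy": 0, "wz": 0},
    {"claw": 1, "tx": 0.06, "ty": 1.75, "tz": -0.85, "wx": 0, "wy": 0, "wz": 0},
    {"claw": 1, "tx": 0.07, "ty": 2.22, "tz": -0.98, "wx": 0, "wy": 0, "wz": 0},
  ],
)

```text
time_s: 24.98
ee_pos: [519.0, -41.5, 223.2]
tcp_rot: [[0.002, -0.57, 0.822], [-0.005, 0.822, 0.57], [-1.0, -0.005, -0.001]]
ft_force: [2.7, -6.5, 3.2]
finger_gap: 0.243
```

```bash
python3 - <<'E'
from h import *
arc(4,5,(34.7,252.4,720))
E
```

```text
ang -131.2 r 70.0 z 223.2 Ft 6.3 Fr 3.1 Fz 3.2 gap 21.2 t 24.975 j6 -2.47
1 [0.04, 0.48, -0.1]
2 [0.05, 0.96, -0.17]
3 [0.06, 1.45, -0.21]
4 [0.08, 1.94, -0.21]
5 [0.09, 2.43, -0.17]
```

Emit:
send_rows(
  motion=[
    {"claw": 1, "tx": 0, "ty": 0, "tz": 0, "wx": 0, "wy": 0, "wz": 0},
    {"claw": 1, "tx": 0, "ty": 0, "tz": 0, "wx": 0, "wy": 0, "wz": 0},
    {"claw": 1, "tx": 0, "ty": 0, "tz": 0, "wx": 0, "wy": 0, "wz": 0},
  ],
)

```text
time_s: 25.35
ee_pos: [518.3, -41.0, 223.0]
tcp_rot: [[0.0, -0.57, 0.822], [-0.003, 0.822, 0.57], [-1.0, -0.003, -0.002]]
ft_force: [2.4, -5.4, 5.0]
finger_gap: 0.244
```

```bash
python3 - <<'E'
from h import *
arc(4,5,(34.7,252.4,720))
E
```

```text
ang -131.9 r 70.1 z 223.0 Ft 5.4 Fr 2.4 Fz 5.0 gap 21.3 t 25.35 j6 -2.47
1 [0.03, 0.48, -0.09]
2 [0.04, 0.97, -0.15]
3 [0.05, 1.45, -0.18]
4 [0.07, 1.94, -0.18]
5 [0.08, 2.43, -0.14]
```

Emit:
send_rows(
  motion=[
    {"claw": 1, "tx": 0, "ty": 0, "tz": 0, "wx": 0, "wy": 0, "wz": 0},
    {"claw": 1, "tx": 0, "ty": 0, "tz": 0, "wx": 0, "wy": 0, "wz": 0},
    {"claw": 1, "tx": 0, "ty": 0, "tz": 0, "wx": 0, "wy": 0, "wz": 0},
  ],
)

```text
time_s: 25.72
ee_pos: [518.3, -41.0, 223.0]
tcp_rot: [[0.0, -0.57, 0.822], [-0.003, 0.822, 0.57], [-1.0, -0.003, -0.002]]
ft_force: [2.4, -4.7, 4.6]
finger_gap: 0.244
```

```bash
python3 - <<'E'
from h import *
arc(4,3,(34.7,252.4,720))
s=snap('scene','s7')
for q in ['work_top','button','work','crank']:
    print(q,[(round(d['conf'],2),w(s,d['location']).round(1).tolist()) for d in nets.tip_of(q,'scene')[:1]])
arc(4,1)
c=s['pixels'][160:270,230:340,::-1]; cv2.imwrite('pics/s7c.png',cv2.resize(c,None,fx=5,fy=5,interpolation=cv2.INTER_CUBIC))
E
```

```text
ang -131.9 r 70.1 z 223.0 Ft 4.9 Fr 1.9 Fz 4.6 gap 21.2 t 25.725 j6 -2.47
1 [0.03, 0.48, -0.09]
2 [0.04, 0.97, -0.15]
3 [0.05, 1.45, -0.18]
work_top [(0.78, [570.9, 8.9, 55.5])]
button [(0.46, [562.0, 12.5, 72.0])]
work [(0.73, [565.9, 7.9, 21.8])]
crank [(0.66, [564.7, 11.0, 168.3])]
ang -131.9 r 70.1 z 223.0 Ft 4.3 Fr 3.7 Fz 3.8 gap 21.3 t 25.975 j6 -2.47
1 [0.01, 0.48, -0.09]
```

View pics/s7c.png

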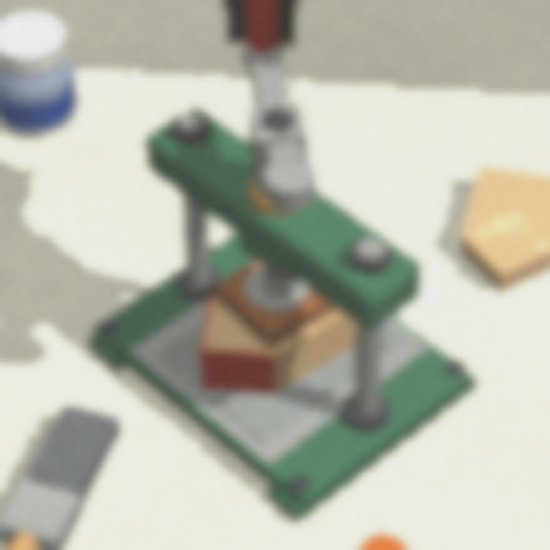

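Emit:
send_rows(
  motion=[
    {"claw": -1, "tx": 0, "ty": 0, "tz": 0, "wx": 0, "wy": 0, "wz": 0},
    {"claw": -1, "tx": 0, "ty": 0, "tz": 0, "wx": 0, "wy": 0, "wz": 0},
    {"claw": -1, "tx": 0, "ty": 0, "tz": 0, "wx": 0, "wy": 0, "wz": 0},
    {"claw": -1, "tx": 0, "ty": 0, "tz": 0, "wx": 0, "wy": 0, "wz": 0},
    {"claw": -1, "tx": 0, "ty": 0, "tz": 0, "wx": 0, "wy": 0, "wz": 0},
  ],
)

```text
time_s: 26.6
ee_pos: [517.8, -39.4, 222.0]
tcp_rot: [[-0.001, -0.569, 0.822], [0.001, 0.822, 0.569], [-1.0, 0.001, -0.001]]
ft_force: [-0.2, 0.4, -0.4]
finger_gap: 0.726
```

Emit:
send_rows(
  motion=[
    {"claw": -1, "tx": -3, "ty": 0, "tz": 0, "wx": 0, "wy": 0, "wz": 0},
    {"claw": -1, "tx": -7, "ty": 0, "tz": 0, "wx": 0, "wy": 0, "wz": 0},
    {"claw": -1, "tx": -10, "ty": 0, "tz": 0, "wx": 0, "wy": 0, "wz": 0},
    {"claw": -1, "tx": -10, "ty": 0, "tz": 0, "wx": 0, "wy": 0, "wz": 0},
    {"claw": -1, "tx": -10, "ty": 0, "tz": 0, "wx": 0, "wy": 0, "wz": 0},
  ],
)

```text
time_s: 27.22
ee_pos: [517.4, -39.4, 321.3]
tcp_rot: [[-0.002, -0.569, 0.822], [0.001, 0.822, 0.569], [-1.0, 0.002, -0.001]]
ft_force: [-0.7, -1.0, -0.3]
finger_gap: 0.996
```

```bash
python3 - <<'E'
from h import *
arc(4,1)
for i in range(2):
    s=snap('wrist','w8'); C=cloud(s)
    r=np.hypot(C[...,0]-565,C[...,1]-11)
    H=C[(r<110)&(r>50)&(C[...,2]>250)&(C[...,2]<275)]
    if len(H): print('handle',H.mean(0),len(H),np.degrees(np.arctan2(*(H.mean(0)[:2]-CEN)[::-1])))
    for q in ['crank','crank_handle','crank_hub_top']:
        print(q,[(round(d['conf'],2),w(s,d['location']).round(1).tolist()) for d in nets.tip_of(q,'wrist')[:1]])
m=(r<20)&(C[...,2]>200); print('hub top z',np.percentile(C[m][:,2],[10,50,90]))
s=snap('scene')
for q in ['work_top','button','work','crank','crank_handle','crank_hub_top']:
    print(q,[(round(d['conf'],2),w(s,d['location']).round(1).tolist()) for d in nets.tip_of(q,'scene')[:1]])
E
```

```text
ang -133.3 r 69.5 z 321.3 Ft 0.2 Fr 1.2 Fz -0.3 gap 86.7 t 27.225 j6 -2.47
1 [0.01, 0.47, -0.13]
handle [518.45706418 -44.69151482 260.77019932] 714 -129.84588432960567
crank [(0.9, [565.1, 11.9, 174.4])]
crank_handle [(0.63, [524.4, -41.1, 239.8])]
crank_hub_top [(0.89, [561.7, 16.1, 215.3])]
handle [518.50326005 -44.67340704 260.81053824] 714 -129.82708931784313
crank [(0.79, [566.5, 11.9, 172.9])]
crank_handle [(0.74, [524.1, -41.8, 239.0])]
crank_hub_top [(0.94, [560.7, 18.5, 210.4])]
hub top z [211.6787594  213.65970639 215.74350789]
work_top [(0.66, [568.5, 7.9, 56.3])]
button [(0.61, [562.2, 12.6, 73.1])]
work [(0.85, [566.6, 6.3, 18.4])]
crank [(0.96, [563.8, 14.3, 169.1])]
crank_handle [(0.69, [373.8, 55.2, 1.0])]
crank_hub_top [(0.95, [564.4, 13.4, 206.9])]
```

```bash
python3 -c "
from h import *
print(workorder.hand_in())"
```

```text
the job is handed in; nothing more can be done
None
```

The crank is fully home on the screw, and I wound it about 887° clockwise by the handle until it stiffened. I then let go, left it on the screw and handed the job in at about 27 s. No verdict was reported.

- **Fit:** the hole slid over the square with no measurable contact force. It seated with about 7 N.
- **Firmness:** the handle force rose from about 3 N to about 6.3 N while turning. Held still it read 5.4, then 4.9, then 4.3 N. Both are inside the firm bands, with the turning value near the low end. The two readings imply roughly 75–90 N and 150 N on the work, both within 50–190 N.
- **Joint:** it looks closed in the picture, and the top board dropped from about 61 mm to about 56 mm above the table.
- **After letting go:** the handle stayed put, at about -130° against -132° while held, which is within the crank's play. The hub's underside measured about 1 mm above the calculated seat, within the camera's accuracy.
- **Checks that disagreed:** one scene-camera report of the top board (248 mm) and one of the handle were clearly false, so I ignored them. I did not re-measure the bystanders at the end. The arm never went near them below clearance height.

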